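# Refit the drain cover and set the rinse valve

### The job

Put the green drain cover back on the drain of the grey rinsing slab, slotted flat face up and white boss down, fully home so that its plate lies flush on the slab. Then open the red-handled water valve to half way (45 degrees) and let go, without disturbing the small seedling pot.

Things in the scene. Friction and masses are not known exactly. Their poses are not given: they have to be found in the camera images.
- slab: fixed grey rinsing slab, 240 (x) by 420 (y) by 30 mm thick, lying on the bench. Origin: centre of its underside; top face 30 mm above it. The drain is in its -y half, the timber block stands on its +y half.
- slab_hole0 (a point): centre of the mouth of the drain, at the slab's top face, z up: a round pocket 87 mm in diameter and 18 mm deep with a 1.5 mm chamfered mouth.
- block: fixed timber block standing on the slab, 110 (x) by 70 (y) by 60 mm high. Origin: centre of its underside; its -y face looks along the slab towards the drain and the cover leans on that face's top edge, its upper half rising above the block; about 30 mm of free slab lies between its foot and the block.
- cover: loose drain cover, 0.4 kg: green plate 120x120x8 mm, flat face with five black slots, on the other face a white round boss 84 mm across, 12 mm high. Origin: centre of the plate's boss-side face; z points out of the slotted face; x, y along the edges. Starts on edge, leaning back 26 degrees on the block, boss facing the drain.
- valve (a joint): angle of the valve's red handle, a quarter-turn: 0 = closed (handle square to the copper pipe), grows anticlockwise seen from above to pi/2 = fully open (handle along the pipe, pointing to +y). Starts closed or nearly so. It turns stiffly (about 3 N at the handle's end) and stays where it is left.
- valve_pivot (a point): point on the handle's upright turning axis, at the handle's mid height (102 mm above the bench); fixed. Its x axis is the closed direction of the handle, its y axis the fully open direction.
- valve_tip (a point): outer end of the red handle, on its centre line, 110 mm from the axis; the handle is a level bar 18 mm wide and 12 mm thick, 96 mm and more above the bench.
- seedling: small loose terracotta pot with a seedling, 64 mm across and 106 mm high, standing on the bench; origin at the centre of its underside. To be left alone.

How it is judged:
On the way, in this order (a step that is already met when the one before it is completed fails the run):
1. the cover is home in the drain, boss down, flat face up (horizontal distance between cover and slab_hole0 below 0.005 m and z of cover in the frame of slab_hole0 between -0.003 and 0.003 m and angle between cover's own z axis and vertical below 0.04 rad), for 0.2 s.
2. the valve is half open (value of joint valve between 0.680398 and 0.890398 rad), for 0.2 s.
At the end, for the whole second after the job is handed in: The cover lies at rest in the drain with its slotted flat face up: centre within 5 mm of the drain's, plate within 3 mm of the slab's top and within 2 degrees of level; the valve handle stands at 45 degrees, within 6 degrees either way (all of step 1 and all of step 2 and linear speed of cover below 0.02 m/s); the robot touches nothing.
It fails at once if the seedling pot is pushed by more than 30 mm or knocked over (distance of seedling from where it was at the start of the episode above 0.03 m or angle between seedling's own z axis and vertical above 0.5 rad).
It also fails if it takes over 64 s, if anything falls off the work surface, if the arm or the gripper's body presses on something with over 40 N, if the wrist force passes 120 N, or if a joint passes its speed limit or range.

### The arm

A 6-joint arm with a two-finger parallel gripper is mounted at the origin on the work surface. World frame = base frame: x ahead of the robot, y to its left, z up, the work surface at z = 0. Lengths are in m, angles in rad, forces in N, time in s.
With the tool pointing down it reaches from about 0.325 to 0.75 m from the base axis. Payload 7.6 kg.
Tool frame: the origin (TCP) lies at the very end of the fingers, on their centre line; the grasp point (between the pads) lies 19 mm behind it (grasp_offset is the distance from the TCP to the grasp point, in m); z points along the fingers, y is the line along which they close (so a half turn about z gives the same grasp; the last joint's range is limited). The gripper opens to 85 mm and grips with 20 to 120 N. Pads are 22 mm wide; open, the fingers measure 114 mm over their backs; the gripper's body (76 mm by 85 mm) begins 54 mm behind the grasp point. The pads swing forward as they close: fully open they stand 13 mm farther back than shut.
Start: joints at [-1.316, 0.052, 1.401, -0, 1.689, -0.07], TCP at [0.168, -0.498, 0.202] pointing down, gripper open.
Joint ranges: [-2.9, 2.9], [-0.91, 2.17], [0.12, 2.37], [-1.06, 4.2], [0.26, 2.73], [-2.93, 2.93]. Speed limits (rad/s): [2.57, 2.57, 3.01, 3.14, 3.14, 3.14].

### API

Orientations are given as a unit quaternion [x, y, z, w].
In Python, from workcell import * gives the robot as it stands.
- The arm moves only by the shell command python3 -m handwheel 'ROWS' [FORCE]. ROWS is JSON, a list of rows, each a list of 5 numbers: the opening, from -1 (shut) to 1 (fully open), then the shift along the tool's x, y, z in units of 0.5 m (1.0 is 0.5 m), then the turn about the tool's z in units of pi rad (1.0 is pi rad). A call has 1 to 8 rows; each row is the pose to reach, as a shift and turn from the pose commanded when the call began, along the tool's axes at that moment, turning the shorter way round; what a row does not reach only later rows make up. A row lasts 1/12 s, in which the tool goes at most 41.7 mm and 7.16 degrees, less where a joint would pass 70% of its speed; a pose out of reach is approached as far as the arm can. A call with a number of a shift or a turn outside -1 to 1 is refused whole. A call with a gripper value outside its range is refused whole. The fingers move at their own pace and stop on an object; FORCE is the grip in N (left out, the last holds). Time passes only in rows, so rows that repeat a pose let the fingers close. It gives the time, the measured TCP pose, the force, the opening and the grip force at its end, in the units of the state.
- sense(): the state, without advancing time (a new reading comes with each control period).
- snapshot(name): name is "scene" or "top" or "wrist"; returns the picture (420x560x3 uint8, blue, green, red); there is no depth.
- calibration(name): a dict with "mtx" (3x3 intrinsics, pixels), "R" (3x3) and "t" (3): a world point X has camera coordinates R X + t. Camera axes: x right, y down, z forward; pixel columns grow to the right and rows downward; lengths in m; the calibration is good to about 2 mm. A picture is of the moment at which its call begins: read the wrist's pose just before it. calibration takes no time and is no camera call; for the wrist camera it gives the pose at the moment of the call.
- finish_job(): hands the job in; it is judged then, once.
The state is a dict: "t": time; "q": joint angles; "qvel": joint speeds; "joint_torque": joint torques, N m; "tcp_pos": TCP position; "tool_rot": TCP orientation; "force": force on the tool from outside, world axes, zero at the start; "ft_torque": the same for the moment, N m; "width": finger opening in m; "gripper_force": force on a finger pad.
Only numpy, scipy, OpenCV 4.12 (cv2) and the standard library are available. Lean on these libraries where they do the work, as an engineer would, in place of code of your own. Each camera call takes 0.05 s, during which the arm holds its last target. There are 200 camera calls.

## Working session

There is one attempt and no reset: what is moved stays moved. The work goes in short steps, Python scripts to look and compute and a shell command to move; the robot and the scene stay as the last step left them, time stands still between calls to the robot, and variables do not carry over. Pictures are saved under pics/ and viewed, at most 10 in all, crops included, and the job is handed in when it is done.

```bash
ls; mkdir -p pics
python3 - <<'E'
from workcell import *
import cv2,numpy as np
s=sense();print(s)
for n in("scene","top","wrist"):
    c=calibration(n);print(n,np.round(c["mtx"],1).tolist(),np.round(c["R"],3).tolist(),np.round(c["t"],3).tolist())
    cv2.imwrite(f"pics/{n}0.png",snapshot(n))
E
```

```text
pics
{'t': 0.0, 'q': array([-1.31630853e+00,  5.28336107e-02,  1.40173966e+00, -2.21384134e-05,
        1.68861454e+00, -7.03010508e-02]), 'qvel': array([-7.72773173e-04,  1.68757967e-03, -2.28223118e-06, -1.77874435e-03,
       -1.17269874e-03, -4.68353681e-04]), 'joint_torque': array([ 1.16852014e-03, -3.81654060e+01, -3.60190666e+01, -2.27514153e-05,
        5.92344601e-03, -2.28863337e-05]), 'tcp_pos': array([ 0.167457  , -0.49720175,  0.20146659]), 'tool_rot': array([ 9.86842873e-01,  1.61680262e-01, -8.42948886e-05, -7.93188323e-04]), 'force': array([ 0.29536895, -0.5150095 ,  0.13763039]), 'ft_torque': array([-0.03139413, -0.0118767 ,  0.01287298]), 'gripper_force': 0.0, 'width': 0.08539012198900114}
scene [[492.1, 0.0, 278.0], [0.0, 492.1, 206.9], [0.0, 0.0, 1.0]] [[0.419, 0.908, 0.013], [0.697, -0.312, -0.646], [-0.582, 0.28, -0.763]] [-0.166, -0.401, 1.726]
top [[412.5, 0.0, 284.0], [0.0, 412.5, 205.3], [0.0, 0.0, 1.0]] [[0.016, -1.0, -0.002], [-0.991, -0.015, -0.136], [0.136, 0.004, -0.991]] [-0.064, 0.58, 1.057]
wrist [[374.2, 0.0, 276.6], [0.0, 374.2, 208.8], [0.0, 0.0, 1.0]] [[0.319, -0.948, -0.002], [-0.915, -0.308, 0.261], [-0.248, -0.082, -0.965]] [-0.524, -0.035, 0.378]
```

View pics/scene0.png

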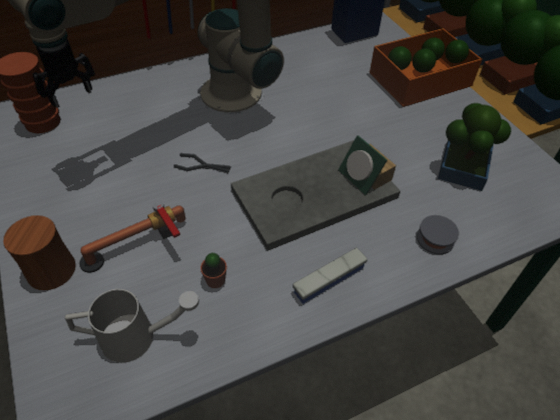

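View pics/top0.png

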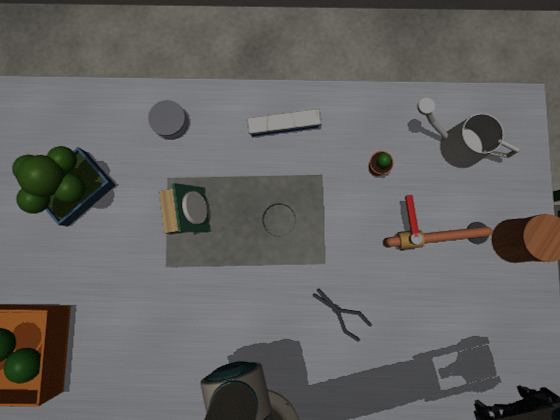

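The scene view shows the cover leaning on the block at about (362,165), the drain at (287,195), and the valve at (165,222) with the seedling at (213,268). In the top view the slab spans columns 165–325, the drain is at (279,220), the handle tip at (409,197) and the pot at (381,163). I'll enlarge both for measurement.

Run:
```python
import cv2
t=cv2.imread("pics/top0.png"); s=cv2.imread("pics/scene0.png")
f=lambda im,x,y,w,h,k:cv2.convertScaleAbs(cv2.resize(im[y:y+h,x:x+w],None,fx=k,fy=k,interpolation=cv2.INTER_CUBIC),alpha=1.6,beta=10)
cv2.imwrite("pics/top_slab.png",f(t,155,165,180,110,4.4))
cv2.imwrite("pics/top_valve.png",f(t,360,140,100,120,5))
cv2.imwrite("pics/scene_slab.png",f(s,225,125,180,125,4.4))
```

```text
(no output)
```

View pics/top_slab.png

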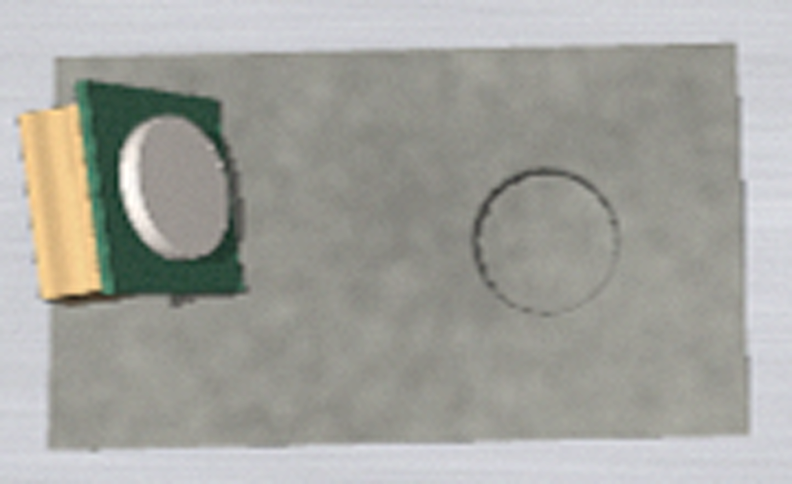

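View pics/top_valve.png

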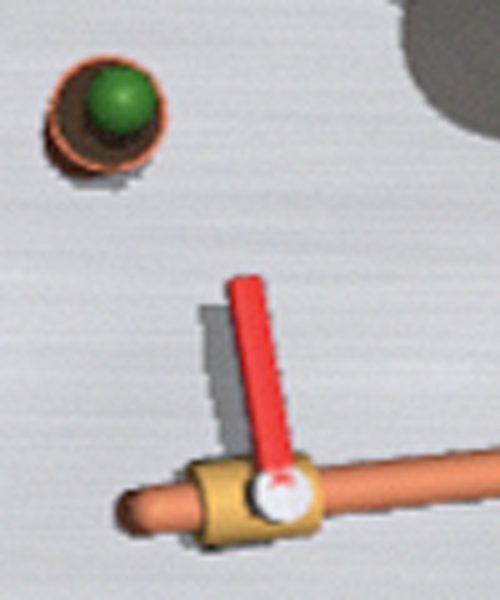

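The slab crop shows slab corners (55,58), (737,43), (749,434), (48,449), the drain ellipse centred at about (546,242), the cover's foot corners at (220,100) and (245,292), and its top-edge corners at about (85,82) and (108,293). The valve crop shows the handle tip at (245,277), the axis cap at (281,493) and the pot rim centre at (107,113).

```bash
cat > h.py <<'E'
from workcell import *
import numpy as np, cv2
def ray(cal,uv,z):
    K,R,t=[np.array(cal[k]) for k in("mtx","R","t")]
    d=R.T@np.linalg.inv(K)@np.array([*uv,1.]); o=-R.T@t
    return o+d*(z-o[2])/d[2]
def proj(cal,X):
    p=np.array(cal["mtx"])@(np.array(cal["R"])@np.array(X)+np.array(cal["t"])); return p[:2]/p[2]
E
python3 - <<'E'
from h import *
c=calibration("top")
def p(x,y,k,ox,oy,z): return ray(c,((x+.5)/k-.5+ox,(y+.5)/k-.5+oy),z)
S=lambda x,y,z:p(x,y,4.4,155,165,z)
V=lambda x,y,z:p(x,y,5,360,140,z)
np.set_printoptions(precision=4,suppress=True)
cs=[S(55,58,.03),S(737,43,.03),S(749,434,.03),S(48,449,.03)]
print("slab",*cs,np.mean(cs,0))
for i in range(4):
    d=cs[i]-cs[(i+1)%4];print(np.linalg.norm(d),np.degrees(np.arctan2(d[1],d[0])))
print("hole top rim",S(546,242,.03))
for n,x,y in(("L",472,242),("R",621,242),("T",546,167),("B",546,317)):print(n,S(x,y,.03))
f=[S(220,100,.03),S(245,292,.03)];print("foot",f,np.linalg.norm(f[0]-f[1]))
for z in(.138,.142):
    u=[S(85,82,z),S(108,293,z)];print("top",u,np.linalg.norm(u[0]-u[1]))
b=[S(20,113,.09),S(78,105,.09),S(45,299,.09),S(102,292,.09)];print("block",b)
tip=V(245,278,.108);pv=V(281,493,.115);print("tip",tip,"pivot",pv,np.linalg.norm((tip-pv)[:2]))
a,b=V(490,470,.06),V(150,510,.06);d=b-a;print("pipe",a,b,np.degrees(np.arctan2(d[1],d[0])))
d=tip-pv;print("handle ang",np.degrees(np.arctan2(d[1],d[0])))
print("pot rim",V(107,113,.075),"rim r",np.linalg.norm(V(50,113,.075)-V(165,113,.075)))
E
```

```text
slab [0.6526 0.2629 0.03  ] [ 0.6684 -0.1565  0.03  ] [ 0.4302 -0.1644  0.03  ] [0.4148 0.2542 0.03  ] [0.5415 0.049  0.03  ]
0.41972078480010533 92.16163812455581
0.23834943427831984 1.9053378447108813
0.4189281802347763 -87.88668233326909
0.23799390316220795 -177.90419294885004
hole top rim [ 0.5436 -0.0411  0.03  ]
L [0.5429 0.0038 0.03  ]
R [ 0.5443 -0.0866  0.03  ]
T [ 0.5895 -0.0403  0.03  ]
B [ 0.4982 -0.0419  0.03  ]
foot [array([0.6279, 0.1603, 0.03  ]), array([0.5104, 0.1402, 0.03  ])] 0.11921525328630964
top [array([0.6176, 0.2138, 0.138 ]), array([0.501 , 0.1952, 0.138 ])] 0.11808013329869899
top [array([0.6169, 0.2127, 0.142 ]), array([0.5007, 0.1942, 0.142 ])] 0.11760194111071497
block [array([0.6078, 0.2638, 0.09  ]), array([0.613 , 0.2305, 0.09  ]), array([0.5004, 0.2434, 0.09  ]), array([0.5049, 0.211 , 0.09  ])]
tip [ 0.6019 -0.3656  0.108 ] pivot [ 0.4945 -0.3784  0.115 ] 0.10816701246602921
pipe [ 0.5114 -0.5039  0.06  ] [ 0.4881 -0.3281  0.06  ] 97.56226682642821
handle ang 6.792051831936782
pot rim [ 0.6935 -0.3059  0.075 ] rim r 0.059931842115051585
```

View pics/scene_slab.png

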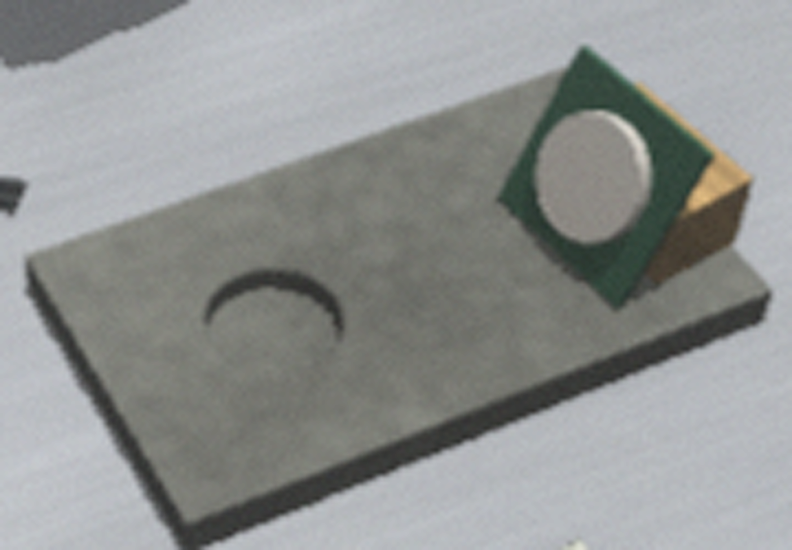

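Measurements agree with the given sizes: slab 0.419 x 0.238 m, drain rim 90 mm, and a cover edge of 119 mm with yaw about 9.6°. The crop of the scene view shows the cover boss out at (593,178) and an empty drain at (275,330). Next I work out the approach shift.

```bash
cat >> h.py <<'E'
from scipy.spatial.transform import Rotation as Ro
def rel(P,head):
    """shift units & turn units to reach world P with tool x at heading head (deg)"""
    s=sense();R=Ro.from_quat(s["tool_rot"]).as_matrix()
    h=np.degrees(np.arctan2(R[1,0],R[0,0]))
    d=R.T@(np.array(P)-s["tcp_pos"])/0.5
    print("tcp",s["tcp_pos"].round(4),"head",round(h,2),"t",s["t"],"-> xyz",d.round(4),"turn",round((h-head)/180,4),"w",s["width"].round(4),"F",s["force"].round(1))
N=np.array([-np.sin(np.radians(9.6)),np.cos(np.radians(9.6))])
FOOT=np.array([0.569,0.150]); HOLE=np.array([0.5436,-0.0411])
E
python3 - <<'E'
from h import *
P=FOOT+24e-3*N
rel([*P,.24],9.6); rel([*P,.10],9.6)
E
```

```text
Traceback (most recent call last):
  File "h.py", line 15, in rel
    print("tcp",s["tcp_pos"].round(4),"head",round(h,2),"t",s["t"],"-> xyz",d.round(4),"turn",round((h-head)/180,4),"w",s["width"].round(4),"F",s["force"].round(1))
                                                                                                                        ^^^^^^^^^^^^^^^^
AttributeError: 'float' object has no attribute 'round'
```

```bash
sed -i 's/s\["width"\].round(4)/round(s["width"],4)/' h.py
python3 - <<'E'
from h import *
P=FOOT+24e-3*N
rel([*P,.24],9.6); rel([*P,.10],9.6)
E
```

```text
tcp [ 0.1675 -0.4973  0.2017] head 18.61 t 0.15 -> xyz [ 1.1817 -1.0181 -0.0753] turn 0.0501 w 0.0854 F [ 0.2  0.6 -0.4]
tcp [ 0.1675 -0.4973  0.2017] head 18.61 t 0.15 -> xyz [ 1.1816 -1.0178  0.2047] turn 0.0501 w 0.0854 F [ 0.2  0.6 -0.4]
```

```bash
python3 -m handwheel '[[1,0.2,-0.17,-0.075,0],[1,0.6,-0.51,-0.075,0],[1,0.6,-0.51,-0.075,0],[1,0.6,-0.51,-0.075,0],[1,0.6,-0.51,-0.075,0],[1,0.6,-0.51,-0.075,0],[1,0.6,-0.51,-0.075,0],[1,0.6,-0.51,-0.075,0]]' 20
python3 -m handwheel '[[1,0.58,-0.51,0,0.05],[1,0.58,-0.51,0,0.05],[1,0.58,-0.51,0,0.05],[1,0.58,-0.51,0,0.05],[1,0.58,-0.51,0,0.05],[1,0.58,-0.51,0,0.05],[1,0.58,-0.51,0,0.05],[1,0.58,-0.51,0,0.05]]'
python3 - <<'E'
from h import *
P=FOOT+24e-3*N
rel([*P,.24],9.6)
E
```

```text
t: 0.82
tcp_pos: [0.3385, -0.212, 0.2353]
tool_rot: [0.987, 0.161, 0.0, 0.0]
force: [1.5, 0.2, 0.1]
width: 0.0852
gripper_force: 0.0
t: 1.48
tcp_pos: [0.5015, 0.0695, 0.2349]
tool_rot: [0.996, 0.084, -0.0, 0.0]
force: [0.9, -0.7, 1.3]
width: 0.0855
gripper_force: 0.0
tcp [0.5015 0.0695 0.2349] head 9.63 t 1.4833 -> xyz [ 0.1601 -0.1842 -0.0102] turn 0.0002 w 0.0855 F [ 0.9 -0.7  1.3]
```

```bash
python3 -m handwheel '[[1,0.16,-0.184,-0.01,0],[1,0.16,-0.184,-0.01,0],[1,0.16,-0.184,-0.01,0],[1,0.16,-0.184,-0.01,0],[1,0.16,-0.184,-0.01,0],[1,0.16,-0.184,-0.01,0],[1,0.16,-0.184,-0.01,0]]'
python3 - <<'E'
from h import *
P=FOOT+24e-3*N
c=calibration("wrist");im=snapshot("wrist")
rel([*P,.10],9.6)
# predicted pixels of plate top edge corners, foot corners
X=np.array([N[1],-N[0]])
for s,n,z in((1,0,.0335),(-1,0,.0335),(1,.0526,.1415),(-1,.0526,.1415)):
    q=proj(c,[*(FOOT+N*n+s*.06*X),z]);print(q.round(0));cv2.circle(im,(int(q[0]),int(q[1])),4,(0,0,255),1)
cv2.imwrite("pics/w1.png",im)
E
```

```text
t: 2.07
tcp_pos: [0.5643, 0.1703, 0.2406]
tool_rot: [0.997, 0.083, 0.0, 0.0]
force: [0.7, -0.2, 0.4]
width: 0.0853
gripper_force: 0.0
tcp [0.5643 0.1702 0.2409] head 9.52 t 2.1167 -> xyz [ 0.0022 -0.0067  0.2818] turn -0.0004 w 0.0853 F [ 1.  -1.1  0.4]
[298. 112.]
[296. 228.]
[231. 113.]
[236. 271.]
```

View pics/w1.png

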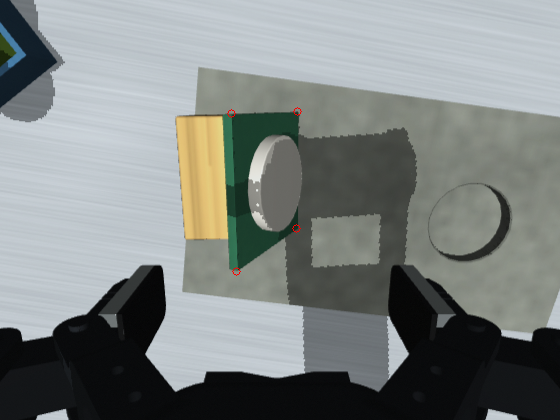

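The wrist view shows the cover at (265,190); the red circles, which are my predicted corners, sit on its real corners, so the model is right. I'll descend, stand the cover upright between the fingers, and grip.

```bash
python3 -m handwheel '[[1,0.002,-0.006,0.08,0],[1,0.002,-0.006,0.16,0],[1,0.002,-0.006,0.22,0],[1,0.002,-0.006,0.26,0],[1,0.002,-0.006,0.282,0],[1,0.002,-0.006,0.282,0]]'
python3 -m handwheel '[[1,0,0.01,0,0],[0.8,0,0.02,0,0],[0.6,0,0.03,0,0],[0.4,0,0.04,0,0],[0.2,0,0.052,0,0],[0,0,0.052,0,0],[-0.2,0,0.052,0,0],[-0.3,0,0.052,0,0]]'
python3 -m handwheel '[[-1,0,0,0,0],[-1,0,0,0,0],[-1,0,0,0,0],[-1,0,0,0,0],[-1,0,0,0,0],[-1,0,0,0,0]]' 40
python3 - <<'E'
from h import *
s=sense();print(s["width"],s["gripper_force"],s["force"])
c=calibration("wrist");im=snapshot("wrist")
cv2.imwrite("pics/w2.png",np.hstack([im,snapshot("scene")[100:,180:460].repeat(1,0)] if 0 else [im]))
E
```

```text
t: 2.62
tcp_pos: [0.5637, 0.1733, 0.0971]
tool_rot: [0.997, 0.083, -0.002, 0.0]
force: [-0.9, 0.6, 0.1]
width: 0.0852
gripper_force: 0.0
t: 3.28
tcp_pos: [0.574, 0.1534, 0.1192]
tool_rot: [0.996, 0.085, 0.011, -0.005]
force: [-32.2, 4.4, 72.8]
width: 0.03
gripper_force: 36.6
t: 3.78
tcp_pos: [0.5747, 0.1498, 0.1209]
tool_rot: [0.996, 0.084, 0.012, -0.001]
force: [-35.4, -5.4, 81.3]
width: -0.0001
gripper_force: 42.7
-7.652884777389917e-05 42.712704656878486 [-35.36184441  -5.42802911  81.34843919]
```

View pics/w2.png

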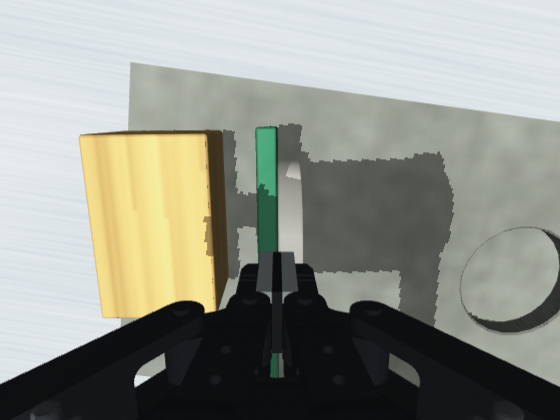

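The view shows the plate standing nearly upright (cols 258–278) with the boss to its right, but the fingers are shut and pressing on something, so there is no grasp. I'll work out where things are.

Run:
```python
from h import *
c=calibration("wrist");s=sense()
print(s["tcp_pos"],s["force"],s["ft_torque"])
np.set_printoptions(precision=4,suppress=True)
print("tcp px",proj(c,s["tcp_pos"]))
for z in(.13,.14,.15,.16):
    a,b=ray(c,(256,127),z),ray(c,(277,127),z);print(z,a,b,np.linalg.norm(a-b), ray(c,(272,365),z))
print("block top near corners",ray(c,(80,136),.09),ray(c,(207,136),.09),ray(c,(216,316),.09))
print("boss",ray(c,(302,190),.09))
im=snapshot("top");cv2.imwrite("pics/t3.png",cv2.resize(im[140:290,140:340],None,fx=4,fy=4,interpolation=cv2.INTER_CUBIC))
```

```text
[0.57466898 0.14976832 0.12094412] [-34.12851256  -6.91580759  82.03995941] [-0.85416975  5.99368535  0.15181486]
tcp px [276.7308 245.5663]
0.13 [0.6292 0.168  0.13  ] [0.6307 0.1591 0.13  ] 0.00900789137268963 [0.5149 0.1421 0.13  ]
0.14 [0.6296 0.1675 0.14  ] [0.631  0.1592 0.14  ] 0.008459464768302744 [0.5222 0.1431 0.14  ]
0.15 [0.6299 0.167  0.15  ] [0.6312 0.1592 0.15  ] 0.00791103816391593 [0.5295 0.1442 0.15  ]
0.16 [0.6303 0.1665 0.16  ] [0.6315 0.1593 0.16  ] 0.0073626115595290895 [0.5368 0.1453 0.16  ]
block top near corners [0.6075 0.2624 0.09  ] [0.6188 0.1952 0.09  ] [0.5135 0.1767 0.09  ]
boss [0.5984 0.1396 0.09  ]
```

Run:
```python
from h import *
im=snapshot("scene");cv2.imwrite("pics/s3.png",cv2.convertScaleAbs(cv2.resize(im[60:230,250:430],None,fx=3.5,fy=3.5,interpolation=cv2.INTER_CUBIC),alpha=1.6))
```

```text
(no output)
```

View pics/s3.png

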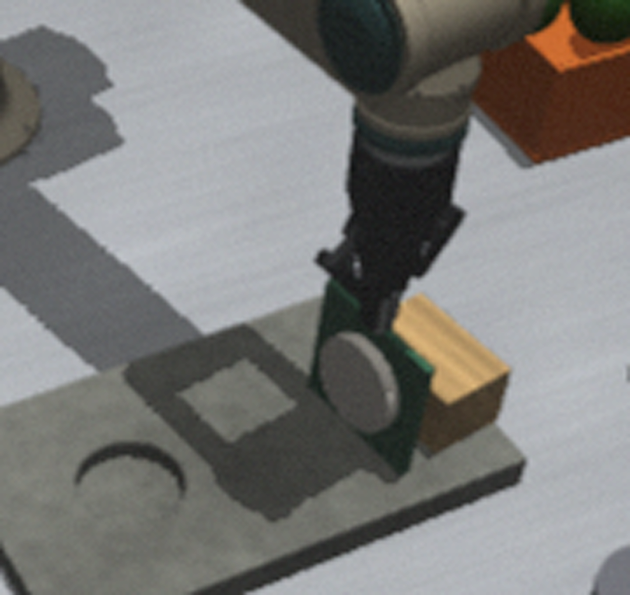

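Plate top edge projects to 8 mm wide at z=0.15: it stands upright, front plane at about (0.572,0.149). A sturdier plan is to tip the cover over boss-down onto the slab, then slide it into the drain with both fingers. First I back off upward and see whether the cover follows.

```bash
python3 -m handwheel '[[-1,0,0,-0.03,0],[-1,0,0,-0.06,0],[-1,0,0,-0.1,0],[-1,0,0,-0.14,0],[-1,0,0,-0.18,0],[-1,0,0,-0.2,0],[-1,0,0,-0.2,0]]' 40
python3 - <<'E'
from h import *
rel([*FOOT,.2],9.6)
c=calibration("wrist");im=snapshot("wrist")
cv2.imwrite("pics/w4.png",im)
hsv=cv2.cvtColor(im,cv2.COLOR_BGR2HSV)
m=cv2.inRange(hsv,(60,90,30),(90,255,255))
n,l,st,ce=cv2.connectedComponentsWithStats(m)
for i in range(1,n):
    if st[i,4]>150:print(st[i],ce[i].round())
E
```

```text
t: 4.52
tcp_pos: [0.5709, 0.1486, 0.2037]
tool_rot: [0.996, 0.084, 0.004, -0.0]
force: [0.5, 0.3, -0.4]
width: 0.0004
gripper_force: 0.0
tcp [0.5709 0.1486 0.2037] head 9.58 t 4.5167 -> xyz [-0.0034 -0.0033  0.0074] turn -0.0001 w 0.0004 F [ 0.5  0.3 -0.4]
[  276   117   145   144 17459] [348. 184.]
```

```bash
cat > loc.py <<'E'
from h import *
def locate(z=.05,name="wrist"):
    c=calibration(name);im=snapshot(name)
    m=cv2.inRange(cv2.cvtColor(im,cv2.COLOR_BGR2HSV),(60,90,30),(90,255,255))
    m=cv2.morphologyEx(m,cv2.MORPH_CLOSE,np.ones((9,9)))
    cs=max(cv2.findContours(m,0,2)[0],key=cv2.contourArea)
    w=np.array([ray(c,p[0],z)[:2] for p in cs])*1000
    (cx,cy),(a,b),ang=cv2.minAreaRect(w.astype(np.float32))
    ang=(ang+45)%90-45
    print("cover",round(cx,1),round(cy,1),"size",round(a,1),round(b,1),"ang",round(ang,1),"black px",int(((im.max(2)<40)&(cv2.drawContours(np.zeros(im.shape[:2],np.uint8),[cs],-1,255,-1)>0)).sum()))
    return im
E
python3 - <<'E'
from loc import *
s=sense();im=locate();cv2.imwrite("pics/w5.png",im)
print(FOOT-.06*N)
E
```

```text
cover 580.9 82.5 size 120.2 119.0 ang 10.1 black px 1956
[0.57900612 0.09084024]
```

View pics/w5.png

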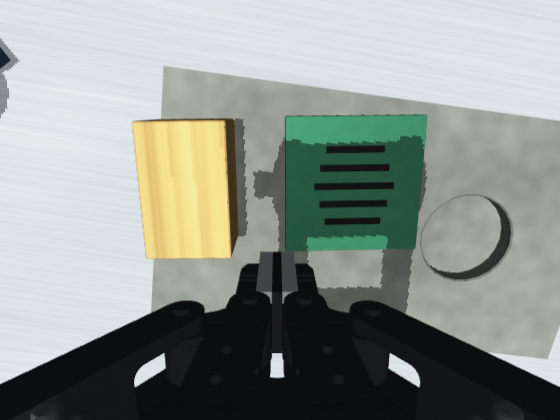

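The view shows the cover lying flat with its slotted face up, centre about (352,182) px, i.e. (0.581,0.0825), measured 120 mm wide at z=0.05. It needs 57 mm along its -x edge direction and then 116 mm towards the drain. I'll go to the +x side, half open, and feel for the slab.

Run:
```python
from h import *
C=np.array([.5809,.0825]);X=np.array([N[1],-N[0]])
rel([*(C+.085*X),.15],9.6);rel([*(C+.085*X),.07],9.6);print(sense()["q"])
```

```text
tcp [0.5695 0.1485 0.1993] head 9.59 t 4.6167 -> xyz [0.1703 0.134  0.0987] turn -0.0 w -0.0001 F [ 0.1  0.2 -0.8]
tcp [0.5695 0.1485 0.1993] head 9.59 t 4.6167 -> xyz [0.1702 0.134  0.2587] turn -0.0 w -0.0001 F [ 0.1  0.2 -0.8]
[ 1.92477464e-01  2.32604340e-01  1.20847724e+00 -1.27085462e-04
  1.69963148e+00  1.59582196e+00]
```

Run:
```python
from h import *
rel([.47,.065,.10],9.6);rel([.47,.065,.05],9.6)
```

```text
tcp [0.5695 0.1485 0.1993] head 9.59 t 4.6167 -> xyz [-0.2243  0.1316  0.1984] turn -0.0 w -0.0001 F [ 0.1  0.2 -0.8]
tcp [0.5695 0.1485 0.1993] head 9.59 t 4.6167 -> xyz [-0.2244  0.1316  0.2984] turn -0.0 w -0.0001 F [ 0.1  0.2 -0.8]
```

```bash
python3 -m handwheel '[[0,-0.08,0.05,0,0],[0,-0.16,0.1,0,0],[0,-0.224,0.132,0.05,0],[0,-0.224,0.132,0.12,0],[0,-0.224,0.132,0.2,0],[0,-0.224,0.132,0.27,0],[0,-0.224,0.132,0.29,0],[0,-0.224,0.132,0.29,0]]' 60 | egrep 'tcp|force|width'
for i in 1; do
python3 -m handwheel '[[0,0,0,0.008,0],[0,0,0,0.016,0],[0,0,0,0.016,0]]' | egrep 'tcp|force|width'
python3 -m handwheel '[[0,0,0,0.008,0],[0,0,0,0.008,0]]' | egrep 'tcp|force'
python3 -m handwheel '[[0,0,0,0.008,0],[0,0,0,0.008,0]]' | egrep 'tcp|force'
done
```

```text
tcp_pos: [0.4671, 0.0648, 0.0504]
force: [-0.4, 0.5, 0.1]
width: 0.0424
gripper_force: 0.0
tcp_pos: [0.4709, 0.0652, 0.0473]
force: [-0.7, -0.8, 0.4]
width: 0.0424
gripper_force: 0.0
tcp_pos: [0.4703, 0.0651, 0.0425]
force: [-0.1, 0.1, -0.3]
gripper_force: 0.0
tcp_pos: [0.4698, 0.065, 0.0378]
force: [-0.2, 0.5, -0.1]
gripper_force: 0.0
```

```bash
python3 -m handwheel '[[0,0,0,0.004,0],[0,0,0,0.008,0],[0,0,0,0.008,0]]' | egrep 'tcp|force'
python3 -m handwheel '[[0,0,0,0.004,0],[0,0,0,0.008,0],[0,0,0,0.008,0]]' | egrep 'tcp|force'
python3 -m handwheel '[[0,0,0,0.004,0],[0,0,0,0.004,0]]' | egrep 'tcp|force'
```

```text
tcp_pos: [0.4697, 0.065, 0.0337]
force: [0.2, -0.1, -0.9]
gripper_force: 0.0
tcp_pos: [0.4697, 0.065, 0.0297]
force: [0.8, 0.1, -0.0]
gripper_force: 0.0
tcp_pos: [0.4698, 0.065, 0.0278]
force: [0.1, -0.5, -0.2]
gripper_force: 0.0
```

```bash
python3 -m handwheel '[[0,0,0,0.004,0],[0,0,0,0.004,0]]' | egrep 'tcp|force'
python3 -m handwheel '[[0,0,0,0.004,0],[0,0,0,0.004,0]]' | egrep 'tcp|force'
python3 -m handwheel '[[0,0,0,0.004,0],[0,0,0,0.004,0]]' | egrep 'tcp|force'
```

```text
tcp_pos: [0.4698, 0.065, 0.0258]
force: [0.4, -0.0, -0.1]
gripper_force: 0.0
tcp_pos: [0.4698, 0.065, 0.0238]
force: [1.1, -0.3, -0.3]
gripper_force: 0.0
tcp_pos: [0.4698, 0.065, 0.0218]
force: [0.0, -0.2, -0.4]
gripper_force: 0.0
```

```bash
python3 -m handwheel '[[0,0,0,0.004,0],[0,0,0,0.004,0]]' | egrep 'tcp|force'
python3 -m handwheel '[[0,0,0,0.004,0],[0,0,0,0.004,0]]' | egrep 'tcp|force'
python3 -m handwheel '[[0,0,0,0.004,0],[0,0,0,0.004,0]]' | egrep 'tcp|force'
```

```text
tcp_pos: [0.4697, 0.065, 0.0198]
force: [0.6, -0.0, 0.2]
gripper_force: 0.0
tcp_pos: [0.4697, 0.065, 0.0178]
force: [-0.6, 0.6, 0.1]
gripper_force: 0.0
tcp_pos: [0.4698, 0.065, 0.0158]
force: [-0.3, -0.3, 0.7]
gripper_force: 0.0
```

```bash
python3 -m handwheel '[[0,0,0,0.004,0],[0,0,0,0.006,0],[0,0,0,0.006,0]]' | egrep 'tcp|force'
python3 -m handwheel '[[0,0,0,0.004,0],[0,0,0,0.006,0],[0,0,0,0.006,0]]' | egrep 'tcp|force'
python3 -m handwheel '[[0,0,0,0.004,0],[0,0,0,0.006,0],[0,0,0,0.006,0]]' | egrep 'tcp|force'
python3 -c "
from h import *
s=sense();print(proj(calibration('wrist'),s['tcp_pos']),s['t'])
cv2.imwrite('pics/w6.png',snapshot('wrist'))"
```

```text
tcp_pos: [0.4697, 0.065, 0.0128]
force: [-0.3, -0.3, 0.4]
gripper_force: 0.0
tcp_pos: [0.4697, 0.065, 0.0098]
force: [0.3, -0.5, 0.8]
gripper_force: 0.0
tcp_pos: [0.4697, 0.065, 0.0068]
force: [-0.3, 0.9, -0.1]
gripper_force: 0.0
[276.66954481 245.56543931] 8.2833
```

Image and contact evidence agree that the real fingertips end about 30 mm (shut) to 43 mm (open) behind the reported TCP. That also explains the missed pinch. I'll keep feeling for the slab.

```bash
python3 -c "from h import *;print(grasp_offset)"
python3 -m handwheel '[[0,0,0,0.004,0],[0,0,0,0.008,0],[0,0,0,0.008,0]]' | egrep 'tcp|^force'
python3 -m handwheel '[[0,0,0,0.004,0],[0,0,0,0.006,0],[0,0,0,0.006,0]]' | egrep 'tcp|^force'
python3 -m handwheel '[[0,0,0,0.004,0],[0,0,0,0.006,0],[0,0,0,0.006,0]]' | egrep 'tcp|^force'
```

```text
0.0187
tcp_pos: [0.4696, 0.065, 0.0027]
force: [-0.1, -0.7, 0.3]
tcp_pos: [0.4697, 0.065, -0.0002]
force: [0.2, -1.0, 0.0]
tcp_pos: [0.4702, 0.065, -0.0009]
force: [-9.6, -1.6, 16.4]
```

```bash
python3 -m handwheel '[[0,0,0,-0.06,0],[0,0,0,-0.12,0],[0,0.08,-0.01,-0.12,0],[0,0.16,-0.01,-0.12,0],[0,0.24,-0.01,-0.12,0],[0,0.32,-0.01,-0.12,0],[0,0.394,0,-0.12,0],[0,0.394,0,-0.12,0]]' | egrep 'tcp|^force'
python3 - <<'E'
from loc import *
locate()
C=np.array([.5809,.0825]);X=np.array([N[1],-N[0]])
rel([*(C+.085*X),.007],9.6); rel([*(C+.0135*X),.007],9.6)
E
```

```text
tcp_pos: [0.668, 0.0979, 0.0527]
force: [-1.7, -0.7, -1.7]
cover 616.5 89.5 size 53.3 75.4 ang 10.4 black px 1311
tcp [0.6655 0.0978 0.0534] head 9.59 t 9.8 -> xyz [-0.0015  0.0019  0.0928] turn -0.0 w 0.0424 F [-0.8  0.4 -0.1]
tcp [0.6655 0.0978 0.0534] head 9.59 t 9.8 -> xyz [-0.1445  0.002   0.0933] turn -0.0 w 0.0424 F [-0.8  0.4 -0.1]
```

```bash
python3 -m handwheel '[[0,0,0.002,0.05,0],[0,0,0.002,0.085,0],[0,0,0.002,0.093,0],[0,0,0.002,0.093,0],[0,-0.015,0.002,0.093,0],[0,-0.03,0.002,0.093,0],[0,-0.045,0.002,0.093,0]]' | egrep 'tcp|^force'
python3 -m handwheel '[[0,-0.015,0,0,0],[0,-0.03,0,0,0],[0,-0.045,0,0,0],[0,-0.06,0,0,0],[0,-0.075,0,0,0],[0,-0.09,0,0,0],[0,-0.1,0,0,0],[0,-0.1,0,0,0]]' | egrep 'tcp|^force'
python3 -m handwheel '[[0,0.03,0,0,0],[0,0.06,0,-0.05,0],[0,0.06,0,-0.14,0],[0,0.0,0,-0.22,0],[0,-0.08,0,-0.3,0],[0,-0.16,0,-0.3,0],[0,-0.16,0,-0.3,0],[0,-0.16,0,-0.3,0]]' | egrep 'tcp|^force'
python3 - <<'E'
from loc import *
locate(); rel([.5,.05,.15],9.6); locate(name="top")
E
```

```text
tcp_pos: [0.643, 0.0933, 0.0132]
force: [2.6, -0.0, -1.0]
tcp_pos: [0.593, 0.0848, 0.0127]
force: [-0.4, -0.4, 0.2]
tcp_pos: [0.5126, 0.0712, 0.1644]
force: [-0.0, 0.6, 0.1]
cover 521.9 73.1 size 118.9 119.3 ang 9.6 black px 1719
tcp [0.5137 0.0714 0.1632] head 9.61 t 11.7667 -> xyz [-0.0343  0.0377  0.0262] turn 0.0 w 0.0428 F [0.4 0.1 0.8]
cover 546.7 40.1 size 155.3 43.4 ang 9.5 black px 283
```

Run:
```python
from loc import *
C=np.array([.5219,.0731])
rel([*(C+.084*N),.10],99.6)
```

```text
tcp [0.5142 0.0715 0.162 ] head 9.6 t 11.8167 -> xyz [ 0.0155 -0.1687  0.1241] turn -0.5 w 0.0426 F [-0.5  0.1 -1.3]
```

```bash
python3 -m handwheel '[[0,0.015,-0.04,0,-0.2],[0,0.015,-0.08,0,-0.4],[0,0.015,-0.12,0,-0.5],[0,0.015,-0.168,0,-0.5],[0,0.015,-0.168,0,-0.5],[0,0.015,-0.168,0,-0.5],[0,0.015,-0.168,0,-0.5],[0,0.015,-0.168,0,-0.5]]' | egrep 'tcp|^force'
python3 -m handwheel '[[0,0,0,0.03,-0.2],[0,0,0,0.06,-0.25],[0,0,0,0.06,-0.25],[0,0,0,0.06,-0.25],[0,0,0,0.06,-0.25],[0,0,0,0.06,-0.25],[0,0,0,0.06,-0.25]]' | egrep 'tcp|^force'
python3 - <<'E'
from loc import *
C=np.array([.5219,.0731])
locate();rel([*(C+.084*N),.014],99.6)
E
```

```text
tcp_pos: [0.5078, 0.156, 0.1598]
force: [-0.1, 0.1, -0.9]
tcp_pos: [0.5078, 0.1557, 0.1297]
force: [-0.3, 0.3, -0.2]
cover 521.6 74.6 size 119.2 120.7 ang 9.8 black px 2428
tcp [0.5078 0.1557 0.1297] head 112.18 t 13.1167 -> xyz [0.0003 0.0006 0.2315] turn 0.0699 w 0.0429 F [-0.8 -0.5 -0.1]
```

```bash
python3 -m handwheel '[[0,0,0,0.05,0.07],[0,0,0,0.1,0.07],[0,0,0,0.15,0.07],[0,0,0,0.18,0.07],[0,0,0,0.18,0.07]]' | egrep 'tcp|^force'
python3 -m handwheel '[[0,0,0,0.012,0],[0,0,0,0.024,0],[0,0,0,0.024,0]]' | egrep 'tcp|^force'
python3 -m handwheel '[[0,0,0,0.012,0],[0,0,0,0.026,0],[0,0,0,0.026,0]]' | egrep 'tcp|^force'
python3 - <<'E'
from loc import *
rel([*(HOLE+.072*N),.014],99.6)
E
```

```text
tcp_pos: [0.5051, 0.1551, 0.036]
force: [0.1, -0.4, -0.2]
tcp_pos: [0.5075, 0.1556, 0.0284]
force: [0.1, -0.0, 0.2]
tcp_pos: [0.5067, 0.1554, 0.0144]
force: [0.2, -0.5, -0.2]
tcp [0.5067 0.1554 0.0144] head 99.3 t 14.0333 -> xyz [-0.2557  0.0086  0.0008] turn -0.0017 w 0.043 F [ 0.2 -0.5 -0.2]
```

```bash
python3 -m handwheel '[[0,-0.016,0.001,0,0],[0,-0.032,0.002,0,0],[0,-0.048,0.002,0,0],[0,-0.064,0.003,0,0],[0,-0.08,0.003,0,0],[0,-0.096,0.004,0,0],[0,-0.112,0.004,0,0],[0,-0.128,0.005,0,0]]' | egrep 'tcp|^force'
python3 -m handwheel '[[0,-0.016,0.001,0,0],[0,-0.032,0.002,0,0],[0,-0.048,0.002,0,0],[0,-0.064,0.003,0,0],[0,-0.08,0.003,0,0],[0,-0.09,0.003,0,0],[0,-0.1,0.003,0,0],[0,-0.1,0.003,0,0]]' | egrep 'tcp|^force'
python3 - <<'E'
from loc import *
im=locate();print(HOLE);rel([*(HOLE+.072*N),.014],99.6)
E
```

```text
tcp_pos: [0.5203, 0.092, 0.0157]
force: [-1.1, 2.3, -0.4]
tcp_pos: [0.5301, 0.0426, 0.0159]
force: [-0.2, 0.1, 0.6]
cover 533.6 15.4 size 59.4 38.8 ang 9.2 black px 34
[ 0.5436 -0.0411]
tcp [0.5299 0.0428 0.0157] head 99.27 t 15.4167 -> xyz [-0.026  -0.0008  0.0034] turn -0.0018 w 0.0422 F [-0.1 -0.7  0.2]
```

```bash
python3 -m handwheel '[[0,-0.008,0,0,0],[0,-0.016,0,0,0],[0,-0.016,0,0,0]]' | egrep 'tcp|^force'
python3 -m handwheel '[[0,-0.006,0,0,0],[0,-0.01,0,0,0],[0,-0.01,0,0,0]]' | egrep 'tcp|^force'
python3 -m handwheel '[[0,-0.004,0,0,0],[0,-0.004,0,0,0]]' | egrep 'tcp|^force'
```

```text
tcp_pos: [0.5311, 0.035, 0.0156]
force: [-0.5, 0.1, -0.3]
tcp_pos: [0.5317, 0.0304, 0.0154]
force: [-0.6, 0.9, -0.2]
tcp_pos: [0.5322, 0.0285, 0.0157]
force: [-0.7, -0.3, 0.0]
```

```bash
python3 -m handwheel '[[0,0.02,0,0,0],[0,0.02,0,-0.08,0],[0,0.02,0,-0.16,0],[0,0.02,0,-0.24,0],[0,0.02,0,-0.32,0],[0,0.02,0,-0.38,0],[0,0.02,0,-0.38,0]]' | egrep 'tcp|^force'
python3 - <<'E'
from loc import *
im=locate(.038);locate(.05);cv2.imwrite("pics/w7.png",im);print(HOLE,sense()["t"])
E
```

```text
tcp_pos: [0.5332, 0.0394, 0.2141]
force: [0.7, 0.7, 0.8]
cover 544.2 -41.7 size 123.9 116.3 ang 9.1 black px 1555
cover 543.2 -36.6 size 119.8 111.2 ang 9.0 black px 1519
[ 0.5436 -0.0411] 16.7667
```

Cover centre measures (544.2,-41.7) against the drain at (543.6,-41.1), using z=0.038. I'll move clear toward the valve with the fingers shutting, and re-measure the cover unobstructed.

```bash
python3 - <<'E'
from h import *
pv=np.array([.4945,-.3784]);u=lambda a:np.array([np.cos(np.radians(a)),np.sin(np.radians(a))])
rel([*(pv+.085*u(7)+.045*u(-83)),.2],142.6)
E
python3 -m handwheel '[[-1,0,0,0,0],[-1,0,0,0,0],[-1,-0.06,0,0,0],[-1,-0.12,0,0,0],[-1,-0.2,0,0,0],[-1,-0.28,0,0,0],[-1,-0.36,0,0,0],[-1,-0.4,0,0,0]]' | egrep 'tcp|^force'
python3 - <<'E'
from loc import *
im=locate(.038);locate(.05);t=locate(.038,"top");print(sense()["t"])
s=snapshot("scene");cv2.imwrite("pics/s7.png",s);cv2.imwrite("pics/w8.png",im)
k=lambda a,f:cv2.convertScaleAbs(cv2.resize(a,None,fx=f,fy=f,interpolation=cv2.INTER_CUBIC),alpha=1.5)
a=k(s[140:250,225:365],2.8); b=k(t[165:275,215:355],2.8)
cv2.imwrite("pics/c7.png",np.hstack([a,b]))
E
```

```text
tcp [0.5311 0.0393 0.2071] head 99.32 t 16.7667 -> xyz [-0.9092 -0.0414  0.0148] turn -0.2404 w 0.0432 F [ 0.3  1.1 -1.9]
tcp_pos: [0.5622, -0.1624, 0.2035]
force: [-0.2, 0.1, 0.5]
cover 547.1 -57.5 size 123.1 88.9 ang 9.0 black px 0
cover 547.3 -59.3 size 118.6 82.4 ang 9.0 black px 0
cover 545.5 -38.9 size 118.2 117.3 ang 9.0 black px 141
17.5833
```

View pics/c7.png

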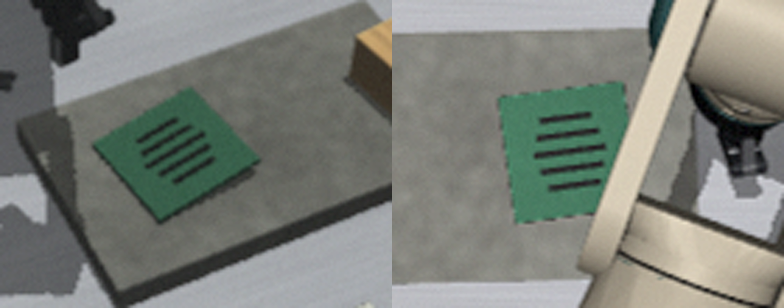

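The cover is slotted face up over the drain: (180,155) in the left crop and (570,150) in the right. There is a darker gap along its +y edge, so that side looks slightly raised, its boss perhaps still on the rim. I'll press that side down with shut fingers.

Run:
```python
from h import *
rel([*(HOLE+.035*N),.05],99.3)
```

```text
tcp [ 0.5624 -0.1584  0.2041] head 99.26 t 17.6333 -> xyz [0.307  0.0009 0.3087] turn -0.0002 w 0.0002 F [0.6 1.1 0.6]
```

```bash
python3 -m handwheel '[[-1,0.08,0,0.05,0],[-1,0.16,0,0.1,0],[-1,0.24,0,0.15,0],[-1,0.307,0,0.2,0],[-1,0.307,0,0.26,0],[-1,0.307,0,0.3,0],[-1,0.307,0,0.3,0]]' | egrep 'tcp|^force'
python3 -m handwheel '[[-1,0,0,0.012,0],[-1,0,0,0.024,0],[-1,0,0,0.036,0],[-1,0,0,0.036,0]]' | egrep 'tcp|^force'
python3 -m handwheel '[[-1,0,0,0.006,0],[-1,0,0,0.012,0],[-1,0,0,0.012,0]]' | egrep 'tcp|^force'
```

```text
tcp_pos: [0.5338, -0.0042, 0.05]
force: [-1.5, 1.1, -0.2]
tcp_pos: [0.5382, -0.0074, 0.0375]
force: [-0.9, 0.3, -0.6]
tcp_pos: [0.538, -0.0073, 0.0314]
force: [0.4, 0.5, -0.3]
```

```bash
python3 -m handwheel '[[-1,0,0,0.006,0],[-1,0,0,0.012,0],[-1,0,0,0.012,0]]' | egrep 'tcp|^force'
python3 -m handwheel '[[-1,0,0,0.004,0],[-1,0,0,0.008,0],[-1,0,0,0.008,0]]' | egrep 'tcp|^force'
python3 -m handwheel '[[-1,0,0,0.004,0],[-1,0,0,0.008,0],[-1,0,0,0.008,0]]' | egrep 'tcp|^force'
```

```text
tcp_pos: [0.5377, -0.0071, 0.0249]
force: [-0.3, 0.3, -0.6]
tcp_pos: [0.5382, -0.0071, 0.0217]
force: [0.1, -0.1, 0.3]
tcp_pos: [0.539, -0.007, 0.019]
force: [-0.4, -0.3, 0.3]
```

```bash
python3 -m handwheel '[[-1,0,0,0.004,0],[-1,0,0,0.008,0],[-1,0,0,0.008,0]]' | egrep 'tcp|^force'
python3 -m handwheel '[[-1,0,0,0.004,0],[-1,0,0,0.006,0],[-1,0,0,0.006,0]]' | egrep 'tcp|^force'
python3 -m handwheel '[[-1,0,0,0.004,0],[-1,0,0,0.006,0],[-1,0,0,0.006,0]]' | egrep 'tcp|^force'
```

```text
tcp_pos: [0.5374, -0.0071, 0.0126]
force: [-0.8, -0.0, 0.3]
tcp_pos: [0.5377, -0.0071, 0.0101]
force: [0.6, -0.4, 0.7]
tcp_pos: [0.5383, -0.0071, 0.009]
force: [-5.5, 0.7, 9.9]
```

```bash
python3 -m handwheel '[[-1,0,0,0.006,0],[-1,0,0,0.006,0]]' | egrep 'tcp|^force'
python3 -m handwheel '[[-1,0,0,-0.03,0],[-1,-0.07,0,-0.03,0],[-1,-0.14,0,-0.03,0],[-1,-0.14,0,-0.03,0],[-1,-0.14,0,-0.005,0],[-1,-0.14,0,0.0,0],[-1,-0.14,0,0.0,0]]' | egrep 'tcp|^force'
python3 -m handwheel '[[-1,0,0,0.004,0],[-1,0,0,0.006,0],[-1,0,0,0.006,0]]' | egrep 'tcp|^force'
```

```text
tcp_pos: [0.5385, -0.0072, 0.0089]
force: [-17.8, 0.6, 30.3]
tcp_pos: [0.5522, -0.0779, 0.009]
force: [-5.2, -8.1, 26.2]
tcp_pos: [0.5524, -0.0779, 0.0089]
force: [-17.5, -5.4, 45.1]
```

Both sides of the cover stop the fingers at the same height (0.009, i.e. plate top about 0.038), so it is level and flush. Now the valve.

```bash
python3 -m handwheel '[[-1,0,0,-0.05,0],[-1,0,0,-0.12,0],[-1,0,0,-0.2,0],[-1,0,0,-0.28,0],[-1,0,0,-0.36,0],[-1,0,0,-0.38,-0.03],[-1,0,0,-0.38,-0.03]]' | egrep 'tcp|^force'
python3 - <<'E'
from loc import *
locate(.038)
pv=np.array([.4945,-.3784]);u=lambda a:np.array([np.cos(np.radians(a)),np.sin(np.radians(a))])
rel([*(pv+.085*u(7)+.045*u(-83)),.2],142.6)
E
```

```text
tcp_pos: [0.551, -0.0754, 0.1952]
force: [-0.5, -0.1, -0.6]
cover 544.2 -40.6 size 119.2 119.0 ang 8.8 black px 138
tcp [ 0.5499 -0.0753  0.192 ] head 104.74 t 21.9333 -> xyz [-0.6701 -0.105  -0.0156] turn -0.2103 w -0.0001 F [ 0.4  0.2 -1.3]
```

```bash
python3 -m handwheel '[[-1,-0.08,-0.01,-0.02,-0.03],[-1,-0.16,-0.03,-0.02,-0.06],[-1,-0.24,-0.04,-0.02,-0.1],[-1,-0.32,-0.05,-0.02,-0.14],[-1,-0.4,-0.06,-0.02,-0.18],[-1,-0.48,-0.08,-0.02,-0.21],[-1,-0.56,-0.09,-0.02,-0.21],[-1,-0.64,-0.1,-0.02,-0.21]]' | egrep 'tcp|^force'
python3 -m handwheel '[[-1,0,0,0,0],[-1,0,0,0,0]]' | egrep 'tcp|^force'
python3 - <<'E'
from h import *
pv=np.array([.4945,-.3784]);u=lambda a:np.array([np.cos(np.radians(a)),np.sin(np.radians(a))])
rel([*(pv+.085*u(7)+.045*u(-83)),.058],142.6)
for a in (12,22,32,42,47,52.6):rel([*(pv+.085*u(a)-.0205*u(a+90)),.058],142.6)
E
```

```text
tcp_pos: [0.5817, -0.3993, 0.1977]
force: [0.4, -0.1, 0.0]
tcp_pos: [0.5812, -0.3994, 0.1951]
force: [0.4, 0.5, -0.9]
tcp [ 0.5812 -0.3994  0.1951] head 142.26 t 22.7667 -> xyz [-0.0236 -0.0172  0.274 ] turn -0.0019 w -0.0004 F [ 0.4  0.5 -0.9]
tcp [ 0.5812 -0.3994  0.1951] head 142.26 t 22.7667 -> xyz [0.0194 0.0303 0.2744] turn -0.0019 w -0.0004 F [ 0.4  0.5 -0.9]
tcp [ 0.5812 -0.3994  0.1951] head 142.26 t 22.7667 -> xyz [0.0394 0.0532 0.2745] turn -0.0019 w -0.0004 F [ 0.4  0.5 -0.9]
tcp [ 0.5812 -0.3994  0.1951] head 142.26 t 22.7667 -> xyz [0.0632 0.0723 0.2747] turn -0.0019 w -0.0004 F [ 0.4  0.5 -0.9]
tcp [ 0.5812 -0.3994  0.1951] head 142.26 t 22.7667 -> xyz [0.0899 0.087  0.275 ] turn -0.0019 w -0.0004 F [ 0.4  0.5 -0.9]
tcp [ 0.5812 -0.3994  0.1951] head 142.26 t 22.7667 -> xyz [0.1041 0.0926 0.2751] turn -0.0019 w -0.0004 F [ 0.4  0.5 -0.9]
tcp [ 0.5812 -0.3994  0.1951] head 142.26 t 22.7667 -> xyz [0.1205 0.0973 0.2752] turn -0.0019 w -0.0004 F [ 0.4  0.5 -0.9]
```

```bash
python3 -m handwheel '[[-1,-0.024,-0.017,0.08,0],[-1,-0.024,-0.017,0.16,0],[-1,-0.024,-0.017,0.24,0],[-1,-0.024,-0.017,0.274,0],[-1,-0.024,-0.017,0.274,0],[-1,0,0.006,0.274,0],[-1,0.01,0.018,0.274,0],[-1,0.019,0.03,0.274,0]]' | egrep 'tcp|^force'
python3 -m handwheel '[[-1,0.01,0.012,0,0],[-1,0.02,0.023,0,0],[-1,0.032,0.033,0,0],[-1,0.044,0.042,0,0],[-1,0.057,0.05,0,0],[-1,0.07,0.057,0,0],[-1,0.07,0.057,0,0]]' | egrep 'tcp|^force'
cat > valve.py <<'E'
from h import *
def valve():
    for n in("top","scene"):
        c=calibration(n);im=snapshot(n);hsv=cv2.cvtColor(im,cv2.COLOR_BGR2HSV)
        m=cv2.inRange(hsv,(0,200,90),(4,255,255))|cv2.inRange(hsv,(176,200,90),(180,255,255))
        k,l,st,ce=cv2.connectedComponentsWithStats(m);i=1+np.argmax(st[1:,4])
        v,u=np.nonzero(l==i);w=np.array([ray(c,p,.106)[:2] for p in zip(u,v)])
        vx,vy,x,y=cv2.fitLine((w*1000).astype(np.float32),cv2.DIST_HUBER,0,.01,.01).ravel()
        pr=(w*1000-[x,y])@[vx,vy]
        print(n,"px",st[i],"heading",round(np.degrees(np.arctan2(vy,vx))%180,1),"mid",round(x),round(y),"len",round(np.ptp(pr)))
    print("t",sense()["t"])
E
python3 -c "
from valve import *;valve()
pv=np.array([.4945,-.3784]);u=lambda a:np.array([np.cos(np.radians(a)),np.sin(np.radians(a))])
rel([*(pv+.085*u(52.6)-.0205*u(142.6)),.058],142.6)"
```

```text
tcp_pos: [0.5844, -0.38, 0.0666]
force: [-1.2, -3.0, 0.0]
tcp_pos: [0.5731, -0.3352, 0.0647]
force: [0.3, 0.0, -0.3]
top px [394 215   7   6  19] heading 45.7 mid 545 -337 len 17Traceback (most recent call last):
  File "<string>", line 2, in <module>
    from valve import *;valve()
                        ~~~~~^^
  File "valve.py", line 6, in valve
    k,l,st,ce=cv2.connectedComponentsWithStats(m);i=1+np.argmax(st[1:,4])
                                                      ~~~~~~~~~^^^^^^^^^^
    return _wrapfunc(a, 'argmax', axis=axis, out=out, **kwds)
    return bound(*args, **kwds)
ValueError: attempt to get argmax of an empty sequence
```

```bash
python3 -c "
from h import *
pv=np.array([.4945,-.3784]);u=lambda a:np.array([np.cos(np.radians(a)),np.sin(np.radians(a))])
for a in(47,49,52.6):rel([*(pv+.085*u(a)-.0205*u(a+90)),.0647],142.6)"
```

```text
tcp [ 0.5733 -0.336   0.0646] head 142.54 t 24.1167 -> xyz [ 0.0164  0.002  -0.0002] turn -0.0003 w -0.0001 F [ 0.6 -0.6 -0. ]
tcp [ 0.5733 -0.336   0.0646] head 142.54 t 24.1167 -> xyz [ 0.0222  0.0039 -0.0002] turn -0.0003 w -0.0001 F [ 0.6 -0.6 -0. ]
tcp [ 0.5733 -0.336   0.0646] head 142.54 t 24.1167 -> xyz [ 0.0328  0.0068 -0.0002] turn -0.0003 w -0.0001 F [ 0.6 -0.6 -0. ]
```

```bash
python3 -m handwheel '[[-1,0.008,0.001,0,0],[-1,0.014,0.002,0,0],[-1,0.019,0.003,0,0],[-1,0.019,0.003,0,0],[-1,-0.04,0.003,0,0],[-1,-0.1,0.003,0,0],[-1,-0.16,0.003,-0.04,0],[-1,-0.22,0.003,-0.12,0]]' | egrep 'tcp|^force'
python3 -m handwheel '[[-1,-0.06,-0.05,-0.08,0],[-1,-0.06,-0.13,-0.16,0],[-1,-0.06,-0.13,-0.16,0],[-1,-0.06,-0.13,-0.16,0]]' | egrep 'tcp|^force'
sed -i 's/(4,255,255)/(8,255,255)/; s/200,90/150,50/g; s/;i=1/\n        if k<2: print(n,"none");continue\n        i=1/' valve.py
python3 - <<'E'
from valve import *
c=calibration("top");im=cv2.imread("pics/top0.png")
valve()
import valve as v
E
```

```text
tcp_pos: [0.6551, -0.3984, 0.111]
force: [0.4, -0.5, 0.0]
tcp_pos: [0.6386, -0.474, 0.2027]
force: [-0.4, 0.1, 1.8]
top px [380 208  35  30 278] heading 51.0 mid 533 -335 len 98
scene px [  0  52  39  24 732] heading 176.4 mid -300 -639 len 140
t 25.2167
```

Run:
```python
from h import *
c=calibration("top")
def fit(im,lo,hi,z,box):
    hsv=cv2.cvtColor(im,cv2.COLOR_BGR2HSV);m=cv2.inRange(hsv,lo,hi)
    if lo[0]==0:m|=cv2.inRange(hsv,(172,150,50),(180,255,255))
    q=np.zeros_like(m);x0,y0,x1,y1=box;q[y0:y1,x0:x1]=m[y0:y1,x0:x1]
    v,u=np.nonzero(q);w=np.array([ray(c,p,z)[:2] for p in zip(u,v)])*1000
    vx,vy,x,y=cv2.fitLine(w.astype(np.float32),cv2.DIST_HUBER,0,.01,.01).ravel()
    return len(u),round(np.degrees(np.arctan2(vy,vx))%180,2),round(x,1),round(y,1)
a=cv2.imread("pics/top0.png");b=snapshot("top");cv2.imwrite("pics/t9.png",b)
box=(375,185,440,250)
for im in(a,b):
    print("handle",fit(im,(0,150,50),(5,255,255),.108,box))
    print("pipe",fit(im,(5,80,40),(16,255,255),.06,(428,225,468,245)))
```

```text
handle (272, np.float32(7.98), np.float32(553.0), np.float32(-371.9))
pipe (379, np.float32(97.96), np.float32(506.9), np.float32(-477.6))
handle (267, np.float32(50.79), np.float32(534.0), np.float32(-332.8))Traceback (most recent call last):
  File "<stdin>", line 14, in <module>
  File "<stdin>", line 8, in fit
cv2.error: OpenCV(4.12.0) /io/opencv/modules/imgproc/src/linefit.cpp:618: error: (-215:Assertion failed) npoints2 >= 0 || npoints3 >= 0 in function 'fitLine'
```

The handle was at 8.0° against a closed direction of 8.0° from the pipe. It is now at 50.8°, so the valve stands at 42.8°, inside the 39–51° window. One last check of the cover and pot, then I hand in.

Run:
```python
from loc import *
b=locate(.038,"top");a=cv2.imread("pics/top0.png")
print("pot diff",np.abs(a[145:182,362:400].astype(int)-b[145:182,362:400]).mean(),sense()["force"],sense()["t"])
print(finish_job())
```

```text
cover 544.7 -39.7 size 117.2 117.6 ang 9.0 black px 41
pot diff 4.636794689426268 [ 0.90481174  0.84947872 -1.91325764] 25.3167
the job is handed in; nothing more can be done
None
```

I handed the job in at 25.3 s; no verdict came back. By my measurements the cover is flush in the drain, slotted face up and about 2 mm off centre, the valve is open to about 43°, the seedling pot was not touched, and the arm is clear of everything.

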